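# Scrape the brass chips off the work plate

## Robot

A 6-joint arm with a two-finger parallel gripper is mounted at the origin on the work surface. World frame = base frame: x ahead of the robot, y to its left, z up, the work surface at z = 0. Lengths are in m, angles in degrees, forces in N, time in s.
With the tool pointing down it reaches from about 0.3 to 0.75 m from the base axis. Payload 8.5 kg.
Tool frame: the origin (TCP) lies between the finger pads; the fingertips stand ahead of it and the grasp point (between the pads) lies 8 mm behind it (env.tcp_to_tips is the z of the fingertips in the tool frame, in m); z points along the fingers, x is the direction in which the jaws open and shut, and the axes are right-handed (so a half turn about z gives the same grasp; the last joint's range is limited). The gripper opens to 85 mm and grips with 20 to 120 N. Pads are 22 mm wide; open, the fingers measure 114 mm over their backs; the gripper's body (76 mm by 85 mm) begins 54 mm behind the grasp point. The pads swing forward as they close: fully open they stand 13 mm farther back than shut.
Start: joints at [60.373, 21.807, 74.336, -0, 83.858, -12.336], TCP at [0.163, 0.525, 0.22] pointing down, gripper open.
Joint ranges: [-178.18, 178.18], [-50.72, 133.34], [12.68, 142.11], [-81.47, 261.47], [9.98, 163.14], [-165.26, 165.26]. Speed limits (degrees/s): [136.94, 136.94, 180, 180, 180, 180].

## Interface

Orientations are given as a 3x3 rotation matrix whose columns are the frame's x, y, z axes.
In Python, from rig import observe, viewer, env gives the robot as it stands.
- The arm moves only by the tool jog_arm, never from a script. Its arguments are lists of equal length, an entry for each row: "dr": the turn, a rotation vector about the tool's x, y, z in rad, a list of three; "slide": the shift along the tool's x, y, z in m, a list of three; "gripper": the opening, from -1 (shut) to 1 (fully open), so that 0 is half open. In form: {"dr": [[rx, ry, rz], ...], "slide": [[dx, dy, dz], ...], "gripper": [gripper, ...]}. A call has exactly 10 rows; each row shifts and turns the commanded pose from where the row before left it, along the tool's axes as they then stand; what a row does not reach is not made up. A row lasts 1/10 s, in which the tool goes at most 50 mm and 8.59 degrees, less where a joint would pass 70% of its speed; a pose out of reach is approached as far as the arm can. A call is refused whole if a number of a shift passes 0.05 or a number of a turn 0.15, either way. A call with a gripper value outside its range is refused whole. The fingers move at their own pace and stop on an object; "force" is the grip in N (left out, the last holds). Time passes only in rows, so rows that do not move let the fingers close, or fill a call up. It gives the time, the measured TCP pose, the force and the opening at its end, in the units of the state.
- observe(): the state, without advancing time (a new reading comes with each control period).
- viewer.get_image(name): name is "scene" or "side" or "wrist"; returns a dict with "pixels" (400x640x3 uint8, blue, green, red), "camera_matrix" (3x3 intrinsics, pixels), "R" (3x3) and "t" (3): a world point X has camera coordinates R X + t. Camera axes: x right, y down, z forward; pixel columns grow to the right and rows downward; lengths in m; the calibration is good to about 2 mm. A picture is of the moment at which its call begins. There is no depth.
- env.close_job(): hands the job in, once; it reports no verdict.
The state is a dict: "time_s": time; "q": joint angles; "qvel": joint speeds; "joint_efforts": joint torques, N m; "position": TCP position; "tool_rot": TCP orientation; "ft_force": force on the tool from outside, world axes, zero at the start; "wrist_torque": the same for the moment, N m; "grip_width": finger opening in m.
Only numpy, scipy, OpenCV 4.12 (cv2) and the standard library are available. Lean on these libraries where they do the work, as an engineer would, in place of code of your own. Each camera call takes 0.05 s, during which the arm holds its last target.

## Task

Pick up the scraper block with the orange handle and, with it held flat on the dark steel work plate, wipe both brass chips off the plate into the green catch trough at its end; do not touch the chips with the gripper. Then stand the scraper upright on the bench, clear of the plate and its trough, without dropping it, and let go.

Things in the scene. Friction and masses are not known exactly. Their poses are not given: they have to be found in the camera images.
- scraper: Scraper block standing on the bench: black rubber foot and grey body 120 mm long (x), 40 thick (y), 34 high together; on top an orange handle 80 long (x), 28 thick (y), from 34 to 86 mm height. Origin: centre of underside, z up. Grip the handle across its 28 mm (along y), some 60 mm above the underside. It wipes moving along its y. 0.25 kg. A wire brush with pale wooden back lies near, unused.
- plate: Fixed dark steel plate, 200 (x) by 200 mm (y), flat top 50 mm above the bench, no raised edges. Origin: centre of its underside, at bench height, z up. A green trough is fixed to its -y end: inside from y = -100 to -180 mm, x = -105 to 105 mm, floor 8 mm and tops of its 5 mm walls 40 mm above the bench, so a scraper riding on the plate passes over the walls.
- chip_a: Loose brass chip, a lump 24 x 18 mm and 12 mm high, 20 g, lying on the plate. Origin: centre of its underside. At the start it lies within 45 mm of the plate's middle line in x, at 0 to 30 mm in the plate's y.
- chip_b: A second brass chip, the same in size and shape, 24 x 18 x 12 mm, on the plate nearer the trough, within 45 mm of the middle line in x, at -50 to -30 mm in the plate's y. Origin: centre of its underside.

How it is judged (in metres and radians):
On the way, in this order (a step that is already met when the one before it is completed fails the run):
1. the scraper is held in the gripper with its foot on, or within 10 mm of, the plate's top (contact force between scraper and the fingers above 1 N and z of scraper in the frame of plate between 0.045 and 0.06 m and x of scraper in the frame of plate between -0.1 and 0.1 m and y of scraper in the frame of plate between -0.1 and 0.115 m), for 0.1 s.
2. both chips lie in the trough (x of chip_a in the frame of plate between -0.108 and 0.108 m and y of chip_a in the frame of plate between -0.183 and -0.097 m and z of each of chip_a, chip_b in the frame of plate below 0.035 m and x of chip_b in the frame of plate between -0.108 and 0.108 m and y of chip_b in the frame of plate between -0.183 and -0.097 m), for 0.2 s.
At the end, for the whole second after the job is handed in: Both chips rest inside the trough (between its walls and more than 15 mm below the plate's top), and the scraper stands at rest on the bench within 10 degrees of upright, its underside less than 5 mm above the bench (all of step 2 and linear speed of each of chip_a, chip_b, scraper below 0.03 m/s and height (world z) of scraper between -0.01 and 0.005 m and angle between scraper's own z axis and vertical below 0.17 rad); the robot touches nothing.
It fails at once if the gripper or arm touches a chip (contact force between any of chip_a, chip_b and the fingers above 0.3 N or contact force between any of chip_a, chip_b and the arm above 0.3 N).
It fails at once if the scraper is dropped (nothing touches it while its underside is more than 30 mm above the bench) (contact force between scraper and anything else below 0.02 N and height (world z) of scraper above 0.03 m).
It also fails if it takes over 56 s, if anything falls off the work surface, if the arm or the gripper's body presses on something with over 40 N, if the wrist force passes 120 N, or if a joint passes its speed limit or range.

## Working session

There is one attempt and no reset: what is moved stays moved. The work goes in short steps, Python scripts to look and compute and a tool call to move; the robot and the scene stay as the last step left them, time stands still between calls to the robot, and variables do not carry over. Pictures are saved under pics/ and viewed, and the job is handed in when it is done.

Besides the shell and the picture viewer there is one more tool, called after "Call:" as name(argument=value, ...), one argument or row to a line, values as JSON. jog_arm: Moves the arm, as the interface text tells. Its arguments: {"type":"object","properties":{"dr":{"type":"array","items":{"type":"array","items":{"type":"number"}}},"slide":{"type":"array","items":{"type":"array","items":{"type":"number"}}},"gripper":{"type":"array","items":{"type":"number"}},"force":{"type":"number"}},"required":["dr","slide","gripper"]}

```bash
mkdir -p pics; ls; python3 - <<'E'
from rig import observe, viewer, env
import cv2
for n in ["scene","side","wrist"]:
    im=viewer.get_image(n); cv2.imwrite(f"pics/{n}0.png",im["pixels"])
    print(n,im["camera_matrix"].round(1).tolist(),im["R"].round(3).tolist(),im["t"].round(3).tolist())
o=observe();print(o["time_s"],o["position"],o["tool_rot"],o["grip_width"],env.tcp_to_tips,o["ft_force"])
E
```

```text
pics
scene [[435.3, 0.0, 312.8], [0.0, 435.3, 200.0], [0.0, 0.0, 1.0]] [[-0.02, 1.0, 0.01], [0.636, 0.02, -0.771], [-0.771, -0.009, -0.636]] [-0.11, -0.284, 1.205]
side [[389.0, 0.0, 325.7], [0.0, 389.0, 201.0], [0.0, 0.0, 1.0]] [[0.874, -0.485, -0.01], [-0.372, -0.657, -0.656], [0.311, 0.577, -0.755]] [-0.395, 0.335, 0.47]
wrist [[321.5, 0.0, 322.1], [0.0, 321.5, 198.4], [0.0, 0.0, 1.0]] [[0.297, 0.955, -0.002], [0.92, -0.285, 0.271], [0.258, -0.082, -0.963]] [-0.549, -0.035, 0.38]
0.15 [0.16337375 0.52494934 0.21957038] [[ 2.97225819e-01  9.54807066e-01 -5.29220309e-04]
 [ 9.54806643e-01 -2.97226201e-01 -9.27320764e-04]
 [-1.04271056e-03 -2.29679393e-04 -9.99999430e-01]] 0.08572358404740237 0.011 [-0.01159984 -0.73248583 -0.01955574]
```

View pics/scene0.png

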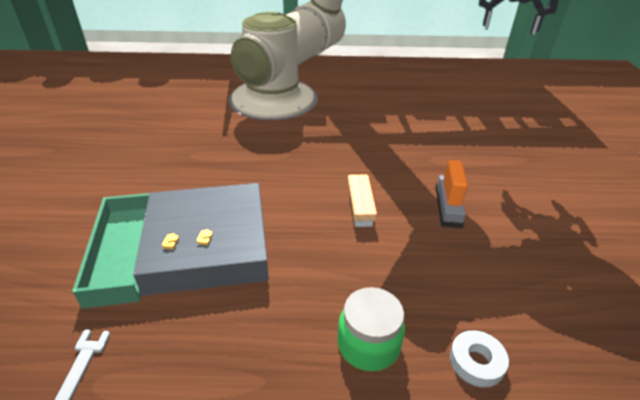

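View pics/side0.png

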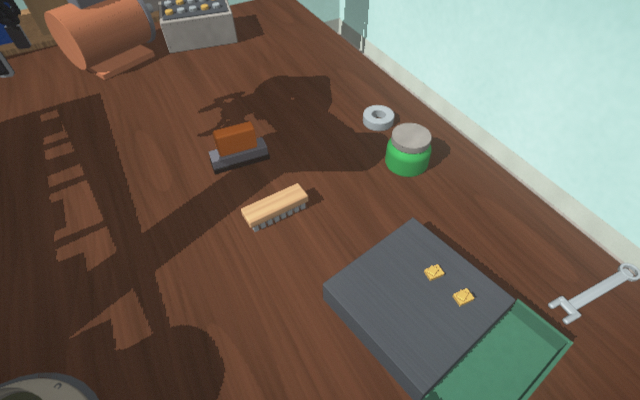

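View pics/wrist0.png

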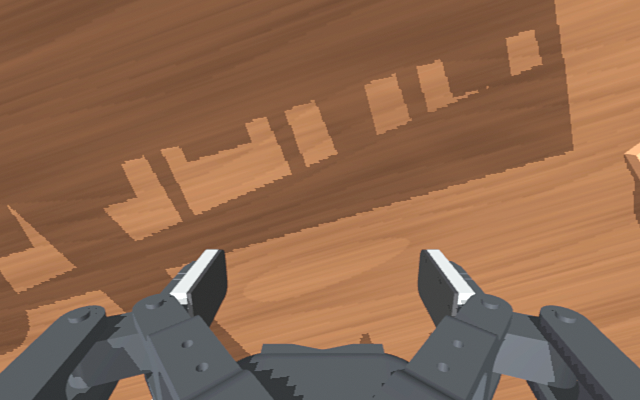

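The scene view shows the scraper at about (453,192), the brush at (362,200), the plate top at about (205,232) with the trough to its left, and the chips at (170,241) and (204,237). The side view shows the same objects. Next I'll measure them with colour masks.

```bash
cat > h.py <<'E'
import numpy as np, cv2
from rig import observe, viewer, env
def ray(im,uv,z):
    K,R,t=[np.asarray(im[k]) for k in("camera_matrix","R","t")]
    c=-R.T@t; d=R.T@np.linalg.inv(K)@np.array([uv[0],uv[1],1.0])
    return (c+d*(z-c[2])/d[2])
def proj(im,X):
    p=np.asarray(im["R"])@np.asarray(X)+np.asarray(im["t"]); p=np.asarray(im["camera_matrix"])@p; return p[:2]/p[2]
def big(m,n=1,amin=15):
    c,_=cv2.findContours(m,cv2.RETR_EXTERNAL,cv2.CHAIN_APPROX_NONE)
    return sorted([x for x in c if cv2.contourArea(x)>amin],key=cv2.contourArea)[::-1][:n]
def hsv(im): return cv2.cvtColor(im["pixels"],cv2.COLOR_BGR2HSV)
E
python3 - <<'E'
from h import *
for n in["scene","side"]:
    im=viewer.get_image(n);h=hsv(im)
    pts={"scene":[(455,170),(455,200),(448,207),(205,237),(170,241),(220,210),(120,240),(200,275),(205,205)],"side":[(235,132),(235,145),(240,158),(433,271),(463,297),(400,290),(500,360)]}[n]
    for p in pts: print(n,p,h[p[1],p[0]])
    cv2.imwrite(f"pics/{n}_z.png",cv2.resize(im["pixels"][150:310,70:290] if n=="scene" else im["pixels"][210:400,310:590],None,fx=2.8 if n!="scene" else 3.5,fy=2.8 if n!="scene" else 3.5,interpolation=cv2.INTER_NEAREST))
    if n=="scene": cv2.imwrite("pics/sc_z.png",cv2.resize(im["pixels"][150:240,330:480],None,fx=5,fy=5,interpolation=cv2.INTER_NEAREST))
    else: cv2.imwrite("pics/sd_z.png",cv2.resize(im["pixels"][110:240,190:320],None,fx=4.5,fy=4.5,interpolation=cv2.INTER_NEAREST))
E
```

```text
scene (455, 170) [ 12 198 221]
scene (455, 200) [ 12 198 188]
scene (448, 207) [117  18 125]
scene (205, 237) [ 22 151 236]
scene (170, 241) [ 21 149 232]
scene (220, 210) [104  24 177]
scene (120, 240) [ 75 106 215]
scene (200, 275) [105  27  76]
scene (205, 205) [105  26 176]
side (235, 132) [ 12 180 156]
side (235, 145) [ 12 180 119]
side (240, 158) [140  11  70]
side (433, 271) [ 22 133 232]
side (463, 297) [ 22 132 231]
side (400, 290) [103  23  99]
side (500, 360) [ 75 101 136]
```

View pics/scene_z.png

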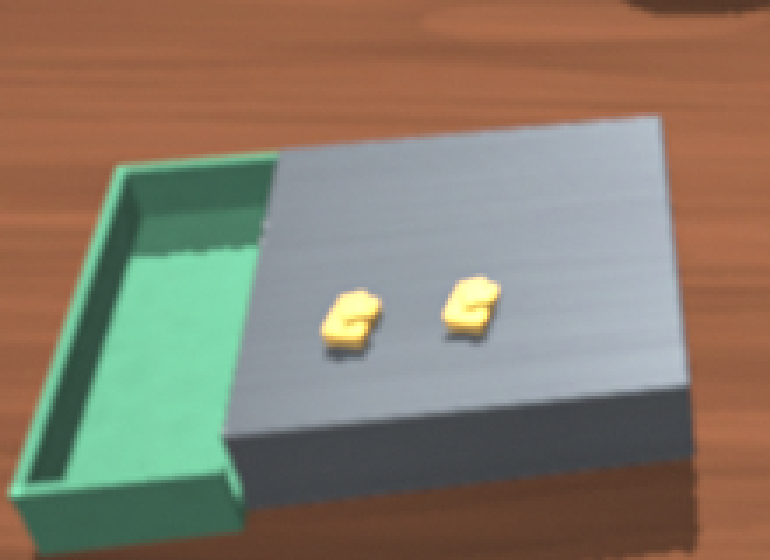

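View pics/sc_z.png

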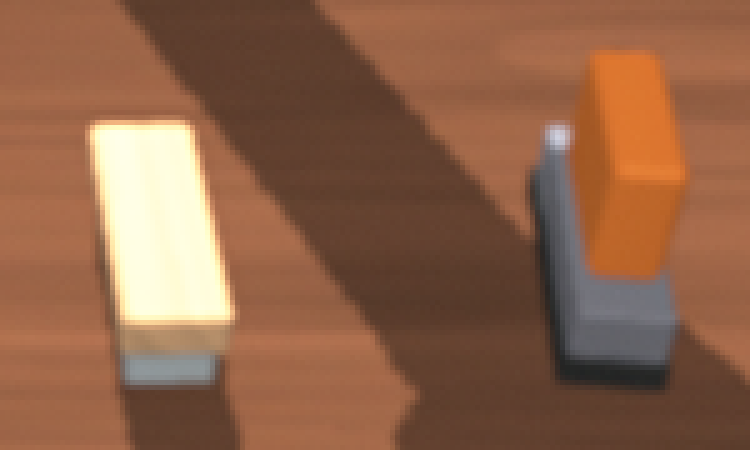

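View pics/sd_z.png

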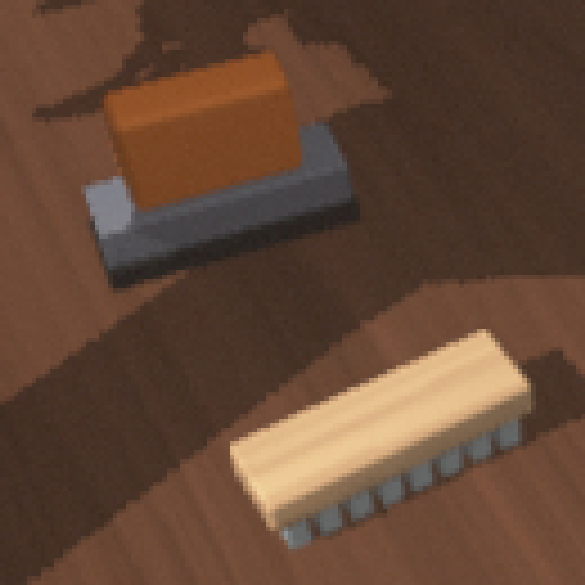

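View pics/side_z.png

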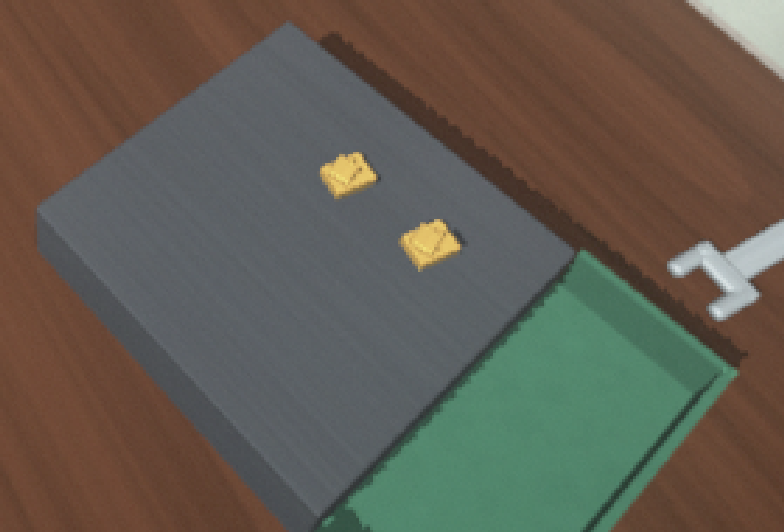

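Plate top corners in the scene view, read from the zoom, are (149,193), (259,184), (267,260) and (134,275). The handle top corners are (448,160), (461,160), (467,185) and (452,184). I'll cast rays from these in both views and check the sizes.

```bash
python3 - <<'E'
from h import *
S=viewer.get_image("scene");D=viewer.get_image("side")
def show(n,im,pts,z):
    P=np.array([ray(im,p,z)[:2] for p in pts]);print(n,P.round(4).tolist(),"sides",np.linalg.norm(np.roll(P,-1,0)-P,axis=1).round(4));return P
P=show("plate S",S,[(149.1,193.4),(258.6,183.7),(266.6,260.3),(134.3,274.9)],.05)
# mask based plate corners
h=hsv(S)
m=cv2.inRange(h,(95,10,130),(115,60,230));m[:, :125]=0;m[:,290:]=0;m[:170]=0;m[300:]=0
m=cv2.morphologyEx(m,cv2.MORPH_CLOSE,np.ones((25,25)))
c=big(m)[0];hull=cv2.convexHull(c)
for e in np.arange(.01,.1,.005):
    q=cv2.approxPolyDP(hull,e*cv2.arcLength(hull,True),True)
    if len(q)==4:break
q=q[:,0].astype(float);print(q.tolist());show("plate mask",S,q,.05)
h2=show("plate D",D,[(310+38/2.8,210+210/2.8),(310+290/2.8,210+22/2.8),(310+577/2.8,210+255/2.8),(310+318/2.8,210+522/2.8)],.05)
print("centre",P.mean(0),h2.mean(0))
show("handle S",S,[(448.4,160.4),(461,160.4),(467.2,185),(452.4,183.6)],.086)
show("handle D",D,[(213.3,131.1),(251.8,121.6),(254.4,128.9),(216.2,138.4)],.086)
show("foot S +x end",S,[(441.6,226.4),(463.4,227.2)],0.)
show("foot D",D,[(216.2,174),(269.6,158.4)],0.)
show("handle base S",S,[(330+587/5,150+272/5),(330+658/5,150+279/5)],0.034)
for n,im in(("S",S),("D",D)):
    h=hsv(im);m=cv2.inRange(h,(17,110,120),(28,255,255))
    if n=="S":m[:,:140]=0;m[:,260:]=0;m[:190]=0;m[270:]=0
    else:m[:, :350]=0;m[:220]=0
    for c in big(m,3):
        u=cv2.minAreaRect(c)[0];print(n,"chip",np.round(u,1),ray(im,u,.057).round(4))
print(ray(S,(330+160/5,150+220/5),.04), ray(D,(275,205),.04))
E
```

```text
plate S [[0.4943, -0.1799], [0.4588, 0.0159], [0.6519, 0.0506], [0.6866, -0.1422]] sides [0.199  0.1962 0.1959 0.1959]
[[257.0, 184.0], [265.0, 259.0], [135.0, 273.0], [152.0, 193.0]]
plate mask [[0.4598, 0.013], [0.6493, 0.0479], [0.6829, -0.1424], [0.493, -0.175]] sides [0.1926 0.1932 0.1927 0.1909]
plate D [[0.455, 0.012], [0.65, 0.0486], [0.6842, -0.1465], [0.4886, -0.1823]] sides [0.1984 0.1981 0.1989 0.1972]
centre [ 0.57289745 -0.06387473] [ 0.56945411 -0.06702891]
handle S [[0.4219, 0.373], [0.421, 0.3969], [0.4975, 0.3892], [0.4943, 0.3641]] sides [0.0239 0.0769 0.0254 0.073 ]
handle D [[0.4196, 0.3957], [0.4967, 0.3861], [0.4925, 0.3619], [0.4175, 0.3715]] sides [0.0777 0.0246 0.0756 0.0242]
foot S +x end [[0.5125, 0.3583], [0.5135, 0.3984]] sides [0.0401 0.0401]
foot D [[0.3972, 0.3706], [0.5128, 0.3593]] sides [0.1161 0.1161]
handle base S [[0.4893, 0.3671], [0.4925, 0.3924]] sides [0.0255 0.0255]
S chip [171.1 244.2] [ 0.6285 -0.1018  0.057 ]
S chip [205.7 240. ] [ 0.6178 -0.0495  0.057 ]
D chip [463.  296.5] [ 0.6188 -0.1056  0.057 ]
D chip [433.5 271.5] [ 0.6084 -0.0526  0.057 ]
[0.47111228 0.21040385 0.04      ] [0.45872846 0.19971262 0.04      ]
```

Checks on the measurements:
- **Plate:** both views give sides of 196–199 mm (nominal 200). The centre is about (0.571, -0.0655), yaw about +10.2°.
- **Scraper:** the views agree within 3 mm. The centre is about (0.456, 0.381), yaw about -6.6°.
- **Chips:** in the plate frame they are at about x +45 mm, y +7 and -47 mm. The views differ by about 10 mm in x, but a scraper offset of about +35 mm covers both positions.

I'll move above the scraper first.

Call:
jog_arm(
  dr=[
    [0,0,-0.0935],
    [0,0,-0.0935],
    [0,0,0],
    [0,0,0],
    [0,0,0],
    [0,0,0],
    [0,0,0],
    [0,0,0],
    [0,0,0],
    [0,0,0],
  ],
  slide=[
    [0,0,0],
    [0,0,0],
    [-0.0137,0.0384,0.0088],
    [-0.0137,0.0384,0.0088],
    [-0.0137,0.0384,0.0088],
    [-0.0137,0.0384,0.0088],
    [-0.0137,0.0384,0.0088],
    [-0.0137,0.0384,0.0088],
    [-0.0137,0.0384,0.0088],
    [-0.0137,0.0384,0.0088],
  ],
  gripper=[1,1,1,1,1,1,1,1,1,1],
  force=60,
)

```text
time_s: 1.35
position: [0.4575, 0.3801, 0.1493]
tool_rot: [[0.115, 0.993, 0.0], [0.993, -0.115, 0.0], [0.0, 0.0, -1.0]]
ft_force: [0.1, 0.7, 0.1]
grip_width: 0.0854
```

```bash
cat >> h.py <<'E'
def rem(x,y,z,yaw):
    o=observe();R=np.array(o["tool_rot"]);p=np.array(o["position"])
    a=np.radians(yaw);T=np.array([[np.cos(a),np.sin(a),0],[np.sin(a),-np.cos(a),0],[0,0,-1]])
    rv=cv2.Rodrigues(R.T@T)[0].ravel()
    print("t",round(o["time_s"],2),"p",p.round(4),"yaw",np.degrees(np.arctan2(R[1,0],R[0,0])).round(2),"zax",R[:,2].round(4),"grip",round(o["grip_width"],4),"F",np.round(o["ft_force"],1))
    d=np.array([x,y,z])-p
    print("dr",rv.round(4),"slide now",(R.T@d).round(4),"slide after turn",(T.T@d).round(4))
E
python3 - <<'E'
from h import *
rem(.456,.381,.052,83.4)
im=viewer.get_image("wrist");cv2.imwrite("pics/w1.png",im["pixels"])
E
```

```text
t 1.35 p [0.4575 0.3801 0.1493] yaw 83.42 zax [ 0.e+00  1.e-04 -1.e+00] grip 0.0854 F [0.1 0.7 0.1]
dr [ 0.     -0.0001  0.0003] slide now [ 0.0007 -0.0016  0.0973] slide after turn [ 0.0007 -0.0016  0.0973]
```

View pics/w1.png

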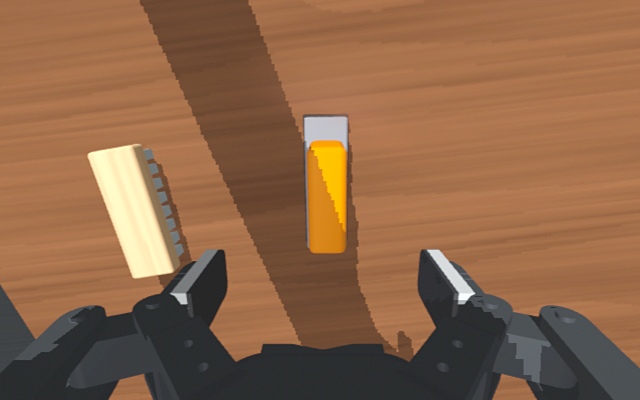

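The wrist view shows the handle at columns 307–347, rows 141–253, square to the jaws. I'll ray-cast it as a third check.

```bash
python3 - <<'E'
from h import *
im=viewer.get_image("wrist");h=hsv(im)
R=np.asarray(im["R"]);print("cam",(-R.T@np.asarray(im["t"])).round(3))
m=cv2.inRange(h,(5,150,60),(22,255,255));m[:110]=0;m[270:]=0;m[:,:302]=0;m[:,350:]=0
c=big(m)[0];r=cv2.minAreaRect(c);print(r)
P=np.array([ray(im,p,.086)[:2] for p in cv2.boxPoints(r)]);print(P.round(4),P.mean(0),np.linalg.norm(np.roll(P,-1,0)-P,axis=1))
print(ray(im,(304,116),.034),ray(im,(348,116),.034))
E
```

```text
cam [0.393 0.385 0.302]
((329.5, 190.5), (113.0, 39.0), 90.0)
[[0.4089 0.3748]
 [0.4119 0.4003]
 [0.4925 0.3926]
 [0.4892 0.3644]] [0.45062237 0.38305144] [0.02572134 0.08088587 0.02838368 0.08090127]
[0.39792648 0.36928477 0.034     ] [0.40211064 0.40452613 0.034     ]
```

The third view agrees within about 5 mm, well inside the jaw clearance. I'll descend now.

Call:
jog_arm(
  dr=[
    [0,0,0],
    [0,0,0],
    [0,0,0],
    [0,0,0],
    [0,0,0],
    [0,0,0],
    [0,0,0],
    [0,0,0],
    [0,0,0],
    [0,0,0],
  ],
  slide=[
    [0.001,-0.0015,0.012],
    [0,0,0.012],
    [0,0,0.012],
    [0,0,0.012],
    [0,0,0.012],
    [0,0,0.012],
    [0,0,0.012],
    [0,0,0.008],
    [0,0,0.005],
    [0,0,0],
  ],
  gripper=[1,1,1,1,1,1,1,1,1,1],
)

```text
time_s: 2.45
position: [0.4546, 0.3821, 0.052]
tool_rot: [[0.115, 0.993, -0.001], [0.993, -0.115, -0.0], [-0.001, -0.001, -1.0]]
ft_force: [0.1, -0.8, 0.4]
grip_width: 0.0855
```

Call:
jog_arm(
  dr=[
    [0,0,0],
    [0,0,0],
    [0,0,0],
    [0,0,0],
    [0,0,0],
    [0,0,0],
    [0,0,0],
    [0,0,0],
    [0,0,0],
    [0,0,0],
  ],
  slide=[
    [0,0,0],
    [0,0,0],
    [0,0,0],
    [0,0,0],
    [0,0,0],
    [0,0,0],
    [0,0,0],
    [0,0,0],
    [0,0,0],
    [0,0,0],
  ],
  gripper=[0.4,0,-0.2,-0.4,-0.5,-0.6,-0.8,-1,-1,-1],
  force=60,
)

```text
time_s: 3.45
position: [0.455, 0.3825, 0.0531]
tool_rot: [[0.115, 0.993, 0.001], [0.993, -0.115, 0.001], [0.001, 0.001, -1.0]]
ft_force: [-0.5, 0.8, 5.7]
grip_width: 0.0272
```

```bash
python3 - <<'E'
from h import *
rem(.456,.381,.052,83.4)
im=viewer.get_image("wrist");cv2.imwrite("pics/w2.png",im["pixels"])
im=viewer.get_image("side");cv2.imwrite("pics/d2.png",im["pixels"])
E
```

```text
t 3.45 p [0.455  0.3825 0.0531] yaw 83.42 zax [ 9.e-04  7.e-04 -1.e+00] grip 0.0272 F [-0.5  0.8  5.7]
dr [ 0.0008 -0.0008  0.0004] slide now [-0.0013  0.0012  0.0011] slide after turn [-0.0013  0.0012  0.0011]
```

View pics/w2.png

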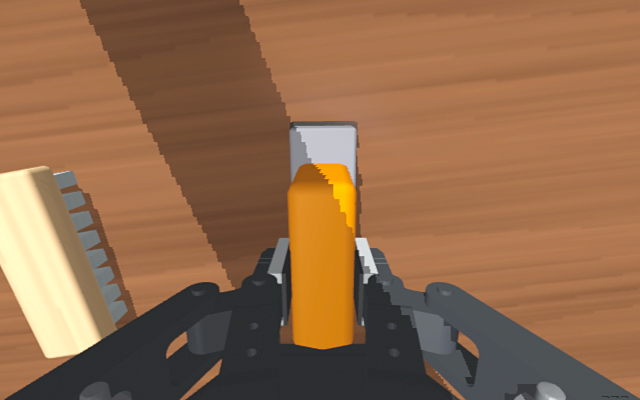

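View pics/d2.png

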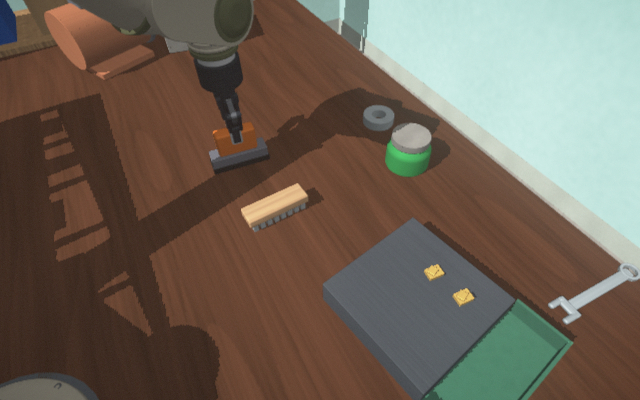

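The handle is gripped at 27 mm opening, with the pads either side of it and the scraper upright. I'll lift it and turn to the plate's yaw.

Call:
jog_arm(
  dr=[
    [0,0,0],
    [0,0,0],
    [0,0,0],
    [0,0,0],
    [0,0,0],
    [0,0,0],
    [0,0,0],
    [0,0,-0.098],
    [0,0,-0.098],
    [0,0,-0.097],
  ],
  slide=[
    [0,0,-0.012],
    [0,0,-0.022],
    [0,0,-0.025],
    [0,0,-0.025],
    [0,0,-0.025],
    [0,0,-0.022],
    [0,0,-0.015],
    [0,0,0],
    [0,0,0],
    [0,0,0],
  ],
  gripper=[-1,-1,-1,-1,-1,-1,-1,-1,-1,-1],
  force=80,
)

```text
time_s: 4.55
position: [0.4543, 0.3818, 0.1986]
tool_rot: [[-0.181, 0.983, -0.001], [0.983, 0.181, -0.001], [-0.001, -0.001, -1.0]]
ft_force: [-0.5, 0.8, -1.4]
grip_width: 0.0263
```

```bash
python3 - <<'E'
from h import *
rem(.593,.0096,.135,100.2)
im=viewer.get_image("side");cv2.imwrite("pics/d3.png",im["pixels"])
E
```

```text
t 4.55 p [0.4543 0.3818 0.1986] yaw 100.44 zax [-0.0012 -0.001  -1.    ] grip 0.0263 F [-0.5  0.8 -1.4]
dr [-0.0014  0.0008  0.0041] slide now [-0.3911  0.0691  0.0638] slide after turn [-0.3909  0.0706  0.0636]
```

View pics/d3.png

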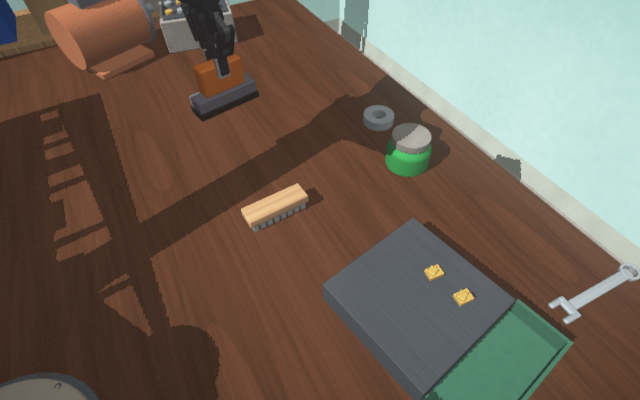

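The scraper is held and lifted. I'll carry it over to the plate.

Call:
jog_arm(
  dr=[
    [0,0,0],
    [0,0,0],
    [0,0,0],
    [0,0,0],
    [0,0,0],
    [0,0,0],
    [0,0,0],
    [0,0,0],
    [0,0,0],
    [0,0,0],
  ],
  slide=[
    [-0.02,0.0036,0],
    [-0.038,0.0068,0],
    [-0.045,0.008,0],
    [-0.049,0.0088,0],
    [-0.049,0.0088,0],
    [-0.049,0.0088,0.005],
    [-0.049,0.0088,0.01],
    [-0.045,0.008,0.015],
    [-0.03,0.005,0.015],
    [-0.017,0.003,0.01],
  ],
  gripper=[-1,-1,-1,-1,-1,-1,-1,-1,-1,-1],
)

```text
time_s: 5.6
position: [0.5922, 0.0081, 0.1425]
tool_rot: [[-0.173, 0.985, -0.002], [0.985, 0.173, 0.0], [0.0, -0.002, -1.0]]
ft_force: [0.2, 1.4, -2.0]
grip_width: 0.0264
```

```bash
python3 - <<'E'
from h import *
rem(.593,.0096,.105,100.2)
im=viewer.get_image("side");cv2.imwrite("pics/d4.png",im["pixels"][150:400,250:640].repeat(2,0).repeat(2,1))
im=viewer.get_image("scene");cv2.imwrite("pics/s4.png",im["pixels"][100:310,60:340].repeat(2,0).repeat(2,1))
E
```

```text
t 5.6 p [0.5922 0.0081 0.1425] yaw 99.98 zax [-0.0021  0.     -1.    ] grip 0.0264 F [ 0.2  1.4 -2. ]
dr [-0.0021 -0.0004 -0.0039] slide now [0.0014 0.0011 0.0375] slide after turn [0.0014 0.0011 0.0375]
```

View pics/d4.png

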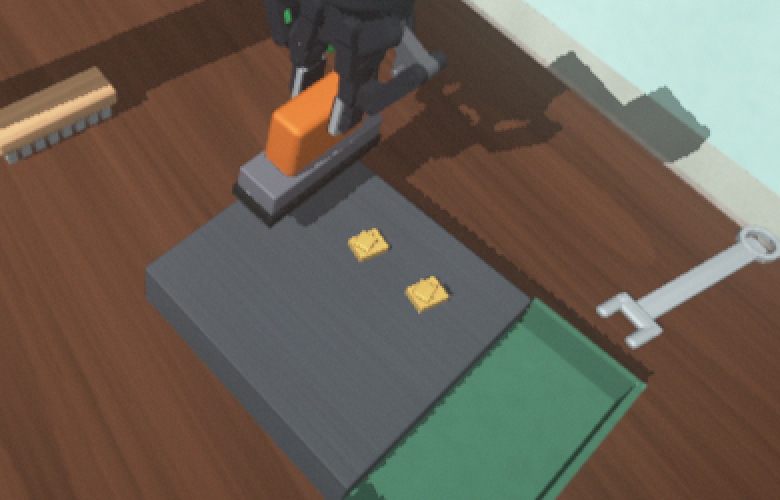

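View pics/s4.png

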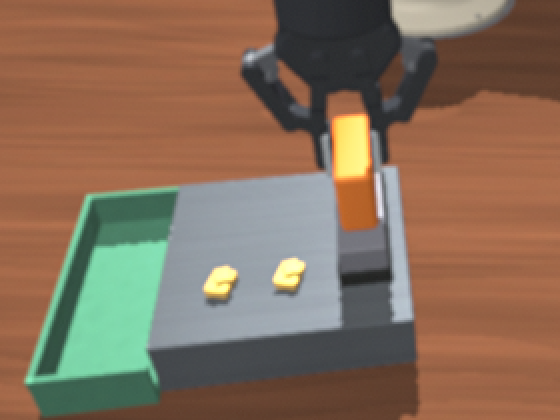

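Clear above the plate, aligned, with both chips within the scraper's width. I'll lower until contact.

Call:
jog_arm(
  dr=[
    [0,0,0],
    [0,0,0],
    [0,0,0],
    [0,0,0],
    [0,0,0],
    [0,0,0],
    [0,0,0],
    [0,0,0],
    [0,0,0],
    [0,0,0],
  ],
  slide=[
    [0,0,0.007],
    [0,0,0.007],
    [0,0,0.007],
    [0,0,0.006],
    [0,0,0.004],
    [0,0,0.002],
    [0,0,0.002],
    [0,0,0.001],
    [0,0,0.001],
    [0,0,0],
  ],
  gripper=[-1,-1,-1,-1,-1,-1,-1,-1,-1,-1],
)

```text
time_s: 6.7
position: [0.5923, 0.0105, 0.1068]
tool_rot: [[-0.177, 0.984, 0.0], [0.984, 0.177, -0.0], [-0.0, 0.0, -1.0]]
ft_force: [0.5, -0.2, -2.9]
grip_width: 0.0263
```

Call:
jog_arm(
  dr=[
    [0,0,0],
    [0,0,0],
    [0,0,0],
    [0,0,0],
    [0,0,0],
    [0,0,0],
    [0,0,0],
    [0,0,0],
    [0,0,0],
    [0,0,0],
  ],
  slide=[
    [0,0,0.001],
    [0,0,0.001],
    [0,0,0.0005],
    [0,0,0.0005],
    [0,0,0.0005],
    [0,0,0.0005],
    [0,0,0],
    [0,0,0],
    [0,0,0],
    [0,0,0],
  ],
  gripper=[-1,-1,-1,-1,-1,-1,-1,-1,-1,-1],
)

```text
time_s: 7.7
position: [0.5923, 0.0105, 0.1032]
tool_rot: [[-0.177, 0.984, 0.0], [0.984, 0.177, -0.0], [-0.0, 0.0, -1.0]]
ft_force: [-3.4, 1.1, 5.9]
grip_width: 0.0266
```

```bash
python3 - <<'E'
from h import *
rem(.593,.0096,.103,100.2)
im=viewer.get_image("side");cv2.imwrite("pics/d5.png",im["pixels"][200:330,320:520].repeat(4,0).repeat(4,1))
E
```

```text
t 7.7 p [0.5923 0.0105 0.1032] yaw 100.21 zax [ 3.e-04 -1.e-04 -1.e+00] grip 0.0266 F [-3.4  1.1  5.9]
dr [0.0003 0.0001 0.0002] slide now [-0.0011  0.0006  0.0002] slide after turn [-0.0011  0.0006  0.0002]
```

View pics/d5.png

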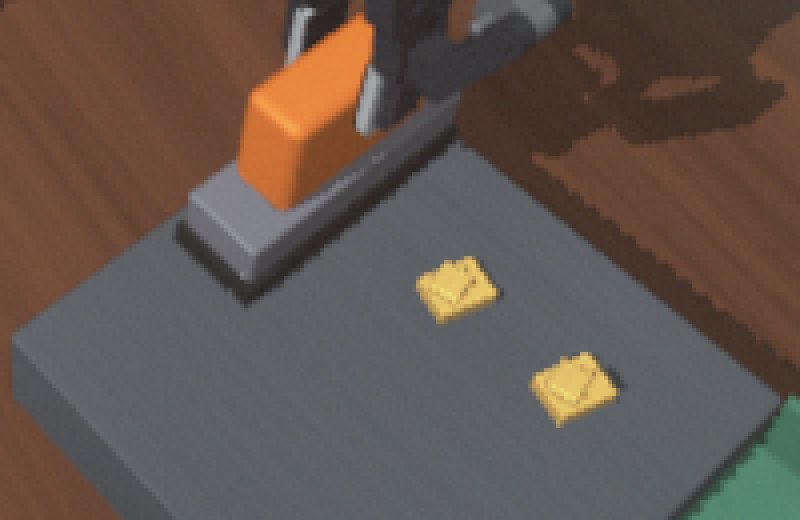

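The foot is on the plate with a down force of about 9 N and both chips ahead of it. I'll wipe at 0.1 m/s.

Call:
jog_arm(
  dr=[
    [0,0,0],
    [0,0,0],
    [0,0,0],
    [0,0,0],
    [0,0,0],
    [0,0,0],
    [0,0,0],
    [0,0,0],
    [0,0,0],
    [0,0,0],
  ],
  slide=[
    [-0.005,0,0],
    [-0.01,0,0],
    [-0.01,0,0],
    [-0.01,0,0],
    [-0.01,0,0],
    [-0.01,0,0],
    [-0.01,0,0],
    [-0.01,0,0],
    [-0.01,0,0],
    [-0.005,0,0],
  ],
  gripper=[-1,-1,-1,-1,-1,-1,-1,-1,-1,-1],
)

```text
time_s: 8.75
position: [0.6088, -0.0786, 0.1032]
tool_rot: [[-0.177, 0.984, 0.001], [0.984, 0.177, 0.001], [0.0, 0.001, -1.0]]
ft_force: [-0.8, 4.9, 6.7]
grip_width: 0.0266
```

```bash
python3 - <<'E'
from h import *
rem(.624,-.168,.103,100.2)
im=viewer.get_image("side");cv2.imwrite("pics/d6.png",im["pixels"][200:400,320:600].repeat(2,0).repeat(2,1))
im=viewer.get_image("scene");cv2.imwrite("pics/s6.png",im["pixels"][130:310,60:340].repeat(2,0).repeat(2,1))
E
```

```text
t 8.75 p [ 0.6088 -0.0786  0.1032] yaw 100.18 zax [ 1.4e-03  7.0e-04 -1.0e+00] grip 0.0266 F [-0.8  4.9  6.7]
dr [ 0.0015 -0.0005 -0.0004] slide now [-0.0907 -0.0008  0.0002] slide after turn [-0.0907 -0.0008  0.0002]
```

View pics/d6.png

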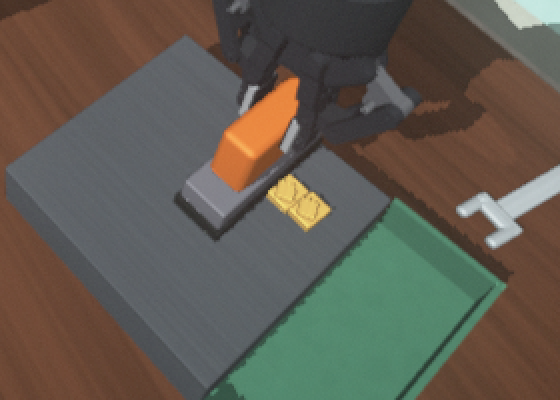

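View pics/s6.png

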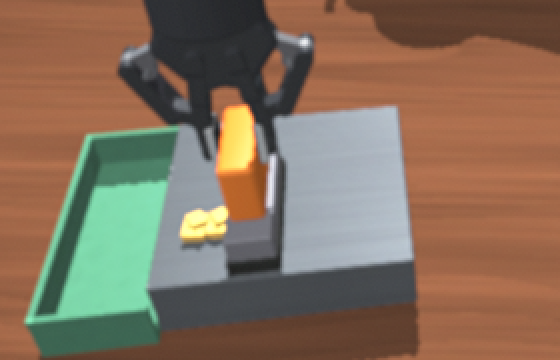

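Both chips are being pushed together and are well inside the scraper's width. I'll go on to about 15 mm past the edge.

Call:
jog_arm(
  dr=[
    [0,0,0],
    [0,0,0],
    [0,0,0],
    [0,0,0],
    [0,0,0],
    [0,0,0],
    [0,0,0],
    [0,0,0],
    [0,0,0],
    [0,0,0],
  ],
  slide=[
    [-0.007,0,0],
    [-0.011,0,0],
    [-0.011,0,0],
    [-0.011,0,0],
    [-0.011,0,0],
    [-0.011,0,0],
    [-0.011,0,0],
    [-0.011,0,0],
    [-0.007,0,0],
    [0,0,0],
  ],
  gripper=[-1,-1,-1,-1,-1,-1,-1,-1,-1,-1],
)

```text
time_s: 9.85
position: [0.6246, -0.1691, 0.1028]
tool_rot: [[-0.176, 0.984, 0.001], [0.984, 0.176, -0.001], [-0.001, 0.0, -1.0]]
ft_force: [-1.3, -2.1, 2.6]
grip_width: 0.0267
```

```bash
python3 - <<'E'
from h import *
rem(.624,-.168,.103,100.2)
im=viewer.get_image("side");cv2.imwrite("pics/d7.png",im["pixels"][200:400,320:600].repeat(2,0).repeat(2,1))
im=viewer.get_image("scene");cv2.imwrite("pics/s7.png",im["pixels"][130:310,60:340].repeat(2,0).repeat(2,1))
E
```

```text
t 9.85 p [ 0.6246 -0.1691  0.1028] yaw 100.15 zax [ 6.0e-04 -1.4e-03 -1.0e+00] grip 0.0267 F [-1.3 -2.1  2.6]
dr [ 0.0004  0.0015 -0.0008] slide now [ 0.0012 -0.0004 -0.0002] slide after turn [ 0.0012 -0.0004 -0.0002]
```

View pics/d7.png

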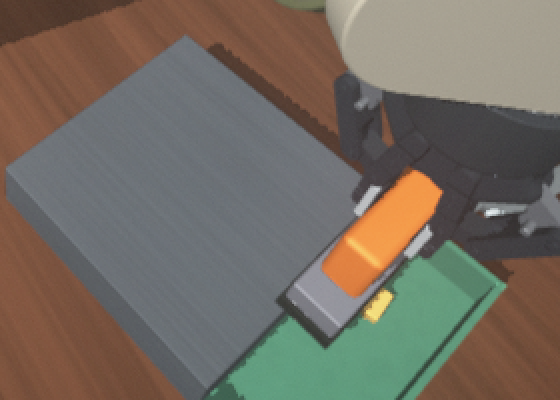

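View pics/s7.png

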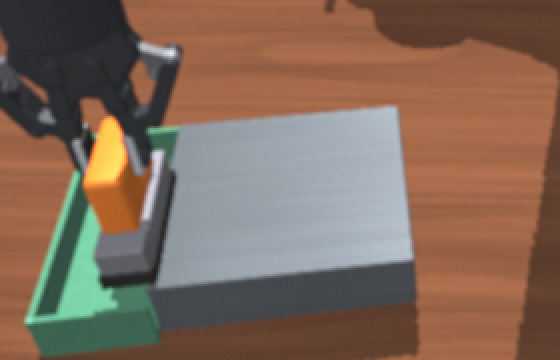

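One chip shows in the trough; the other is hidden under the scraper. I'll lift to check.

Call:
jog_arm(
  dr=[
    [0,0,0],
    [0,0,0],
    [0,0,0],
    [0,0,0],
    [0,0,0],
    [0,0,0],
    [0,0,0],
    [0,0,0],
    [0,0,0],
    [0,0,0],
  ],
  slide=[
    [0,0,-0.006],
    [0,0,-0.012],
    [0,0,-0.016],
    [0,0,-0.018],
    [0,0,-0.018],
    [0.01,0,-0.016],
    [0.025,0,-0.01],
    [0.04,0,0],
    [0.04,0,0],
    [0.03,0,0],
  ],
  gripper=[-1,-1,-1,-1,-1,-1,-1,-1,-1,-1],
)

```text
time_s: 10.95
position: [0.5978, -0.0225, 0.1996]
tool_rot: [[-0.178, 0.984, -0.0], [0.984, 0.178, 0.0], [0.0, 0.0, -1.0]]
ft_force: [0.2, 0.8, -2.8]
grip_width: 0.0263
```

```bash
python3 - <<'E'
from h import *
rem(.456,.381,.19,83.4)
for n in("side","scene"):
    im=viewer.get_image(n);h=hsv(im)
    cv2.imwrite(f"pics/{n}8.png",im["pixels"][130:400,60:640] if n=="scene" else im["pixels"][130:400,200:640].repeat(1,0))
    m=cv2.inRange(h,(17,100,90),(28,255,255));m[:180]=0
    for c in big(m,6,6):
        u=cv2.minAreaRect(c)[0];X=ray(im,u,.014);d=X[:2]-[.571,-.0655];a=np.radians(10.2)
        print(n,np.round(u,1),cv2.contourArea(c),"plate xy",round(d@[np.cos(a),np.sin(a)],4),round(d@[-np.sin(a),np.cos(a)],4))
E
```

```text
t 10.95 p [ 0.5978 -0.0225  0.1996] yaw 100.28 zax [-1.e-04  4.e-04 -1.e+00] grip 0.0263 F [ 0.2  0.8 -2.8]
dr [-1.000e-04 -4.000e-04  2.946e-01] slide now [ 0.4223 -0.0675  0.0097] slide after turn [ 0.3845 -0.1872  0.0096]
side [505.8 350.1] 227.5 plate xy 0.0457 -0.1314
side [494.4 340.9] 141.0 plate xy 0.0445 -0.1134
scene [125.1 265.2] 53.5 plate xy 0.0434 -0.1274
```

View pics/side8.png

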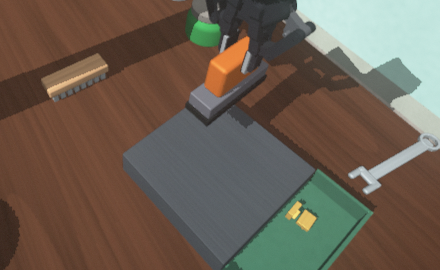

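View pics/scene8.png

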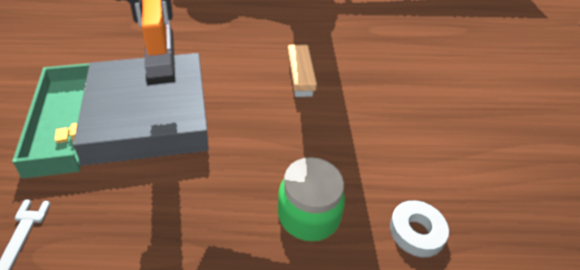

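Both chips are off the plate. One may be leaning, so I'll zoom in to check.

```bash
python3 - <<'E'
from h import *
im=viewer.get_image("side");a=cv2.resize(im["pixels"][315:380,460:560],None,fx=5,fy=5,interpolation=cv2.INTER_CUBIC)
im=viewer.get_image("scene");b=cv2.resize(im["pixels"][235:300,85:165],None,fx=5,fy=5,interpolation=cv2.INTER_CUBIC)[:325]
b=cv2.copyMakeBorder(b,0,0,0,0,0)
cv2.imwrite("pics/z8.png",np.hstack([a,b])[:, :800])
E
```

```text
(no output)
```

View pics/z8.png

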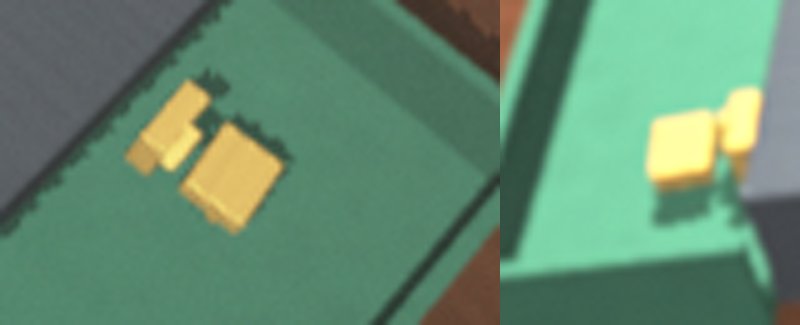

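Both lie on the trough floor: one flat with its flat side up, the other on its side, both separate and below the wall. I'll carry the scraper back to its clear starting area.

Call:
jog_arm(
  dr=[
    [0,0,0],
    [0,0,0],
    [0,0,0],
    [0,0,0],
    [0,0,0],
    [0,0,0],
    [0,0,0],
    [0,0,0],
    [0,0,0],
    [0,0,0],
  ],
  slide=[
    [0.02,-0.0032,0],
    [0.038,-0.0061,0],
    [0.048,-0.0077,0],
    [0.049,-0.0078,0],
    [0.049,-0.0078,0],
    [0.049,-0.0078,0],
    [0.049,-0.0078,0],
    [0.049,-0.0078,0],
    [0.045,-0.0072,0],
    [0.026,-0.0042,0],
  ],
  gripper=[-1,-1,-1,-1,-1,-1,-1,-1,-1,-1],
)

```text
time_s: 12.15
position: [0.456, 0.381, 0.1988]
tool_rot: [[-0.179, 0.984, -0.0], [0.984, 0.179, 0.001], [0.001, -0.0, -1.0]]
ft_force: [-0.1, -0.8, -1.9]
grip_width: 0.0264
```

Call:
jog_arm(
  dr=[
    [0,0,0],
    [0,0,0],
    [0,0,0],
    [0,0,0],
    [0,0,0],
    [0,0,0],
    [0,0,0],
    [0,0,0],
    [0,0,0],
    [0,0,0],
  ],
  slide=[
    [0,0,0.01],
    [0,0,0.02],
    [0,0,0.02],
    [0,0,0.02],
    [0,0,0.02],
    [0,0,0.018],
    [0,0,0.013],
    [0,0,0.008],
    [0,0,0.005],
    [0,0,0],
  ],
  gripper=[-1,-1,-1,-1,-1,-1,-1,-1,-1,-1],
)

```text
time_s: 13.15
position: [0.4576, 0.3782, 0.0646]
tool_rot: [[-0.177, 0.984, -0.0], [0.984, 0.177, -0.0], [-0.0, -0.0, -1.0]]
ft_force: [0.7, 0.5, -2.3]
grip_width: 0.0267
```

```bash
python3 - <<'E'
from h import *
rem(.456,.381,.0525,100.2)
im=viewer.get_image("side");cv2.imwrite("pics/d9.png",im["pixels"])
E
```

```text
t 13.15 p [0.4576 0.3782 0.0646] yaw 100.19 zax [-3.e-04 -2.e-04 -1.e+00] grip 0.0267 F [ 0.7  0.5 -2.3]
dr [-0.0003  0.0001 -0.0001] slide now [ 0.003  -0.0011  0.0121] slide after turn [ 0.003  -0.0011  0.0121]
```

View pics/d9.png

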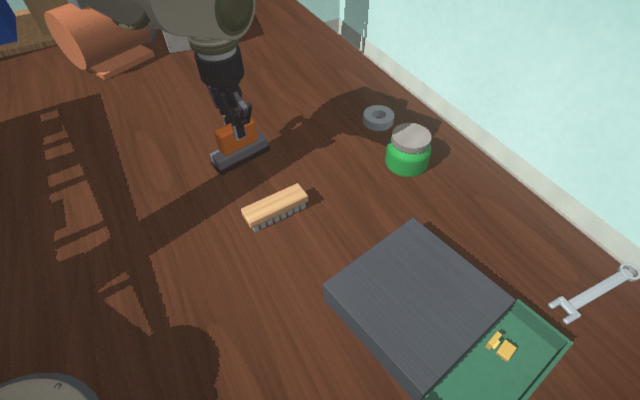

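The scraper is upright over clear bench, about 11 mm up. I'll lower it gently until contact.

Call:
jog_arm(
  dr=[
    [0,0,0],
    [0,0,0],
    [0,0,0],
    [0,0,0],
    [0,0,0],
    [0,0,0],
    [0,0,0],
    [0,0,0],
    [0,0,0],
    [0,0,0],
  ],
  slide=[
    [0,0,0.003],
    [0,0,0.003],
    [0,0,0.002],
    [0,0,0.001],
    [0,0,0.001],
    [0,0,0.001],
    [0,0,0.0005],
    [0,0,0.0005],
    [0,0,0],
    [0,0,0],
  ],
  gripper=[-1,-1,-1,-1,-1,-1,-1,-1,-1,-1],
)

```text
time_s: 14.2
position: [0.4575, 0.3785, 0.0532]
tool_rot: [[-0.177, 0.984, 0.0], [0.984, 0.177, 0.0], [0.0, 0.0, -1.0]]
ft_force: [-2.6, 0.9, 4.2]
grip_width: 0.0266
```

The bench is now carrying it: the force changed by +6.5 N at the same height as at pick-up. I'll release.

Call:
jog_arm(
  dr=[
    [0,0,0],
    [0,0,0],
    [0,0,0],
    [0,0,0],
    [0,0,0],
    [0,0,0],
    [0,0,0],
    [0,0,0],
    [0,0,0],
    [0,0,0],
  ],
  slide=[
    [0,0,0],
    [0,0,0],
    [0,0,0],
    [0,0,0],
    [0,0,0],
    [0,0,0],
    [0,0,0],
    [0,0,0],
    [0,0,0],
    [0,0,0],
  ],
  gripper=[-0.2,0,0.3,0.6,1,1,1,1,1,1],
)

```text
time_s: 15.2
position: [0.4575, 0.3784, 0.0528]
tool_rot: [[-0.177, 0.984, 0.0], [0.984, 0.177, 0.0], [-0.0, 0.0, -1.0]]
ft_force: [-0.1, -0.9, 0.5]
grip_width: 0.0856
```

Call:
jog_arm(
  dr=[
    [0,0,0],
    [0,0,0],
    [0,0,0],
    [0,0,0],
    [0,0,0],
    [0,0,0],
    [0,0,0],
    [0,0,0],
    [0,0,0],
    [0,0,0],
  ],
  slide=[
    [0,0,-0.005],
    [0,0,-0.015],
    [0,0,-0.02],
    [0,0,-0.02],
    [0,0,-0.025],
    [0,0,-0.025],
    [0,0,-0.02],
    [0,0,-0.01],
    [0,0,0],
    [0,0,0],
  ],
  gripper=[1,1,1,1,1,1,1,1,1,1],
)

```text
time_s: 16.2
position: [0.4572, 0.3783, 0.1919]
tool_rot: [[-0.177, 0.984, -0.001], [0.984, 0.177, -0.001], [-0.0, -0.001, -1.0]]
ft_force: [1.1, -0.3, 0.0]
grip_width: 0.0855
```

```bash
python3 - <<'E'
from h import *
rem(.456,.381,.19,100.2)
for n in("side","scene"):
    im=viewer.get_image(n);cv2.imwrite(f"pics/{n}10.png",im["pixels"])
    h=hsv(im);m=cv2.inRange(h,(17,100,90),(28,255,255));m[:180]=0
    for c in big(m,6,6):
        u=cv2.minAreaRect(c)[0];X=ray(im,u,.014);d=X[:2]-[.571,-.0655];a=np.radians(10.2)
        print(n,np.round(u,1),"plate xy",round(d@[np.cos(a),np.sin(a)],4),round(d@[-np.sin(a),np.cos(a)],4))
    m=cv2.inRange(h,(8,160,60),(15,255,255));
    if n=="scene":
        c=big(m[140:260,400:520])[0]+[400,140];print("handle px",cv2.boundingRect(c), "expect top centre",proj(im,[.4575,.3785,.086]))
    else:
        c=big(m[100:190,190:290])[0]+[190,100];print("handle px",cv2.boundingRect(c), "expect top centre",proj(im,[.4575,.3785,.086]))
E
```

```text
t 16.2 p [0.4572 0.3783 0.1919] yaw 100.21 zax [-1.2e-03 -6.0e-04 -1.0e+00] grip 0.0855 F [ 1.1 -0.3  0. ]
dr [-0.0013  0.0004  0.0002] slide now [ 0.0029 -0.0007  0.0019] slide after turn [ 0.0029 -0.0007  0.0019]
side [505.8 350.1] plate xy 0.0457 -0.1314
side [494.3 341. ] plate xy 0.0443 -0.1134
handle px (215, 120, 43, 39) expect top centre [234.63573491 129.84792245]
scene [125.1 265.2] plate xy 0.0434 -0.1274
handle px (437, 159, 35, 47) expect top centre [455.74504163 171.51453488]
```

View pics/side10.png

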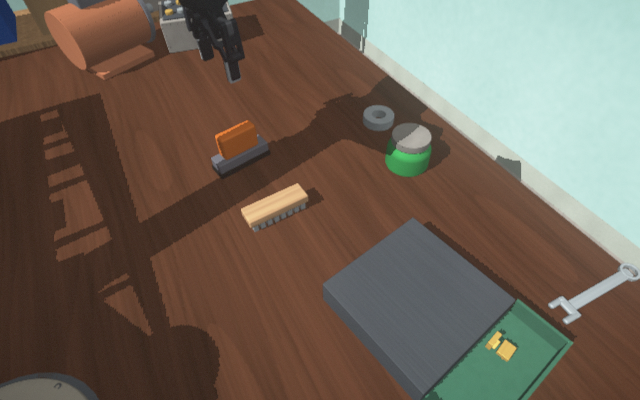

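View pics/scene10.png

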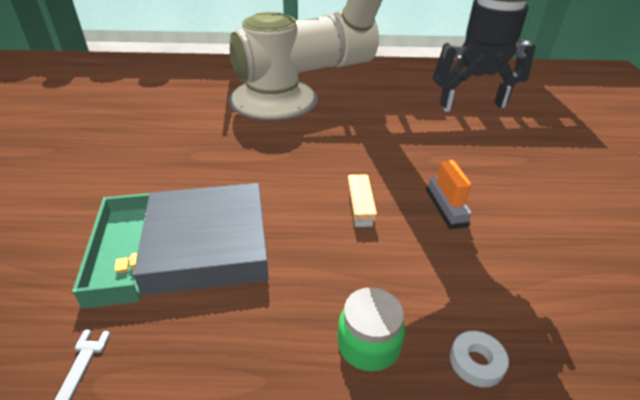

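The scraper stands upright at (453,193) in the scene view, with the gripper clear above it. Both chips are still in the trough. I'll hand in now.

```bash
python3 -c "
from rig import env
print(env.close_job())"
```

```text
the job is handed in; nothing more can be done
None
```

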